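Load the cure tray and hold the sprung hood at its mark

ROBOT

A 7-joint arm with a two-finger parallel gripper is mounted at the origin on the work surface. World frame = base frame: x ahead of the robot, y to its left, z up, the work surface at z = 0. Lengths are in m, angles in degrees, forces in N, time in s.
With the tool pointing down it reaches from about 0.425 to 0.975 m from the base axis. Payload 16.7 kg.
Tool frame: the origin (TCP) lies at the very end of the fingers, on their centre line; the grasp point (between the pads) lies r.grip_point_offset behind it (r.grip_point_offset is the distance from the TCP to the grasp point, in m); z points along the fingers, y is the direction in which the jaws open and shut (so a half turn about z gives the same grasp; the last joint's range is limited). The gripper opens to 85 mm and grips with 20 to 120 N. Pads are 22 mm wide; open, the fingers measure 114 mm over their backs; the gripper's body (76 mm by 85 mm) begins 54 mm behind the grasp point. The pads swing forward as they close: fully open they stand 13 mm farther back than shut.
Start: joints at [65.69, 24.414, 4.234, 92.017, -1.954, 63.644, -3.845], TCP at [0.183, -0.65, 0.231] pointing down, gripper open.
Joint ranges: [-163.25, 163.25], [-28.42, 122.38], [-70.27, 78.77], [12.13, 141.07], [-58.53, 238.53], [9.26, 117.41], [-156.51, 156.51]. Speed limits (degrees/s): [108.29, 108.29, 136.94, 136.94, 172.46, 172.46, 172.46].

INTERFACE

Orientations are given as [roll, pitch, yaw] about the fixed x, y, z axes, in that order (R = Rz(yaw) Ry(pitch) Rx(roll)).
In Python, from bench import r, eoat, monitor, eyes, job gives the robot as it stands. Calls block until the motion is done:
- r.move_to(position, orientation): joint-space move of the TCP to a pose.
- r.servo_line(position, ori=None, max_speed=0.15): straight line of the TCP; ori=None keeps the orientation; max_speed is the mean speed in m/s.
- r.goto_joints(angles): joint-space move.
- eoat.open_jaws() and eoat.grasp(grasp_force=None): open the fingers fully, or close them until they stop; grasp_force is the grip in N (None keeps the last).
- r.hold(seconds).
- r.ik(position, orientation): joint angles nearest the present ones, or None.
- monitor.observe(): the state.
- eyes.capture(name): name is "side" or "top"; returns a dict with "color" (480x640x3 uint8, red, green, blue), "range_z" (480x640 float32, m along the optical axis (not along the pixel's ray), 0 where there is no reading), "fx", "fy", "cx", "cy" (pixels), "xyz" and "attitude" of the camera in the world. Camera axes: x right, y down, z forward; pixel columns grow to the right and rows downward; lengths in m; the calibration is good to about 2 mm. A picture is of the moment at which its call begins.
A pose or a line that the arm cannot do raises r.PlanningError and nothing moves.
- job.job_done(): hands the job in, once; it reports no verdict.
Trained networks look in a picture, given as the dict that the camera call returned (one of the last four; its "shot" number tells which), for a name from the list of things; names that differ only in an ending like _2 or _b are one class to them, and where a whole thing is asked for, a point or a joint stands for the part that bears it (a point fixed in the world has none). Each returns a list of dicts, best first, with "conf" (0 to 1); they miss things now and then, are a little off and sometimes report something else, mostly with a low value. They report only what shows in the picture. A call takes as long as a camera call. They do not tell look-alikes from the thing itself.
- eyes.silhouettes(picture, query): "mask" (480x640 bool, what is visible of it) and "point" ([column, row] in pixels, amid what is visible of it).
- eyes.tip_of(picture, query): "point" ([column, row] in pixels: a listed point, or the origin of a listed thing).
The state is a dict: "t": time; "joint_pos": joint angles; "joint_velocities": joint speeds; "effort": joint torques, N m; "tcp_pos": TCP position; "orientation": TCP orientation; "contact_force": force on the tool from outside, world axes, zero at the start; "torque": the same for the moment, N m; "finger_gap": opening from 0.0 (shut) to 1.0 (fully open).
Only numpy, scipy, OpenCV 4.12 (cv2) and the standard library are available. Lean on these libraries where they do the work, as an engineer would, in place of code of your own. Each camera call takes 0.05 s, during which the arm holds its last target. There are 200 camera calls.

TASK

Get the next batch ready for curing: set the bare aluminium frame, the black potted module and the brass sensor housing down in the open aluminium tray (do not drop them), each flat on the tray's floor, the housing standing upright. Only then take the knob of the curing box's sprung hood, lift the hood to the angle shown by the orange pointer at its side, and finish while still holding it there with the gripper, so that a colleague can slide the tray in. Leave the tray, the pointer and everything else on the bench where they are.

Things in the scene. Friction and masses are not known exactly. Their poses are not given: they have to be found in the camera images.
- frame: bare aluminium rectangular frame lying flat, 70 (own x) by 60 (own y) mm, 12 mm high; its bars are 12 mm wide, so the window is 46 by 36 mm; the two 70 mm bars have their centre lines 24 mm either side of the middle along own y. Origin: centre of its underside
- module: potted circuit module: green board 56 (own x) by 36 (own y) by 4 mm with a black block 46 by 30 mm on it, 20 mm high in all. Origin: centre of its underside
- housing: round brass sensor housing standing upright, 42 mm high: foot flange 38 mm across and 6 mm high, body 30 mm across up to 36 mm, then tapering to 26 mm. Origin: centre of its underside
- tray: open rectangular aluminium tray, loose, 0.8 kg, outside 270 (own x) by 190 (own y) by 28 mm high, walls and floor 4 mm thick. Origin: centre of its underside; the inner floor is 4 mm above it
- hood (a joint): angle of the curing box's hood, rad: 0 shut, grows as the front rises, to 1.2. The hood is a white cover with an amber window, 250 mm square and about 80 mm deep, 0.4 kg, on a spring hinge along the far top edge (115 mm above the bench); the box is fixed. Spring and weight close it: about 4 N at the knob to start, about 7 N at 0.8 rad; let go, it falls shut
- hood_grip (a point): centre of the black knob on the hood, above its front (robot side) edge: a drum 36 mm long and 28 mm in diameter, lying along own y (parallel to the hinge), its middle 40 mm above the hood's top face, on a 14 mm stem. Flat end faces can be pinched along own y, and turn between the fingers as the hood swings. Own axes turn with the hood: shut, z is up and x points from the knob to the hinge side
- hood_hinge (a point): middle of the hood's hinge line, which runs along own y; with the hood shut the knob's centre lies 225 mm from it along own -x and 42 mm up. Own axes turn with the hood like those of the knob
- pointer (a joint): angle of the orange pointer, rad, measured like the hood's: 0 level, larger is higher. The hood stands at the pointer when joint hood equals joint pointer
- pointer_tip (a point): tip of the orange pointer, a flat arm 125 mm long pivoted on the hood's hinge line, 21 mm outside the hood's right side as seen from the robot, in front of a fixed white quadrant of 110 mm radius with black ticks. Own x runs from the tip to the pivot. It marks the angle: the blue stripe along the hood's top side edge is then parallel to and level with the arm. Stays where it is unless pushed
- tin: bystander: closed steel can with yellow label, 60 mm across, 55 mm high; origin centre of underside
- screwdriver: bystander: screwdriver lying near the robot
- brush: bystander: brush lying near the robot
- dish: bystander: small steel bowl, 80 mm across, 30 mm high; origin centre of underside
- jar: bystander: amber jar with blue cap, 56 mm across, 70 mm high; origin centre of underside
There are look-alikes about, which are no part of the job. There is more than one size of the module; the one meant has the size given above. Of the things that look like the housing, the smaller one is meant.

How it is judged:
By the outcome, as a careful person would: the job done as asked, in the order asked, and still so for the second after the job is handed in, while the arm keeps its last pose, push and grip.
It also fails if it takes over 72 s, if anything falls off the work surface, if the arm or the gripper's body presses on something with over 40 N, if the wrist force passes 120 N, or if a joint passes its speed limit or range.

## Working session

There is one attempt and no reset: what is moved stays moved. The work goes in short steps, each a Python script; the robot and the scene stay as the last script left them, time stands still between calls to the robot, and variables do not carry over. Pictures are saved under pics/ and viewed, about 8 in all and at most 12, crops included, and the job is handed in when it is done.

```bash
ls; mkdir -p pics
cat > h.py <<'E'
import numpy as np, cv2
from scipy.spatial.transform import Rotation as R
from bench import r, eoat, monitor, eyes, job
def cam(name):
    p=eyes.capture(name); return p
def RT(p):
    a=np.array(p["attitude"],float)
    return (a if a.shape==(3,3) else R.from_euler('xyz',a,degrees=True).as_matrix()), np.array(p["xyz"],float)
def cloud(p):
    v,u=np.mgrid[0:480,0:640]; z=p["range_z"]
    c=np.stack([(u-p["cx"])/p["fx"]*z,(v-p["cy"])/p["fy"]*z,z],-1)
    M,t=RT(p); w=c@M.T+t; w[z<=0]=np.nan; return w
def onplane(p,uv,h):
    M,t=RT(p); d=M@np.array([(uv[0]-p["cx"])/p["fx"],(uv[1]-p["cy"])/p["fy"],1]); return t+d*(h-t[2])/d[2]
def proj(p,X):
    M,t=RT(p); c=M.T@(np.array(X)-t); return [c[0]/c[2]*p["fx"]+p["cx"],c[1]/c[2]*p["fy"]+p["cy"]]
def save(p,n): cv2.imwrite("pics/"+n,p["color"][...,::-1])
E
python3 - <<'E'
from h import *
for n in ("top","side"):
    p=cam(n); save(p,n+"0.png"); print(n,p["xyz"],p["attitude"],p["fx"],p["cx"],p["cy"])
    W=cloud(p)
    for q in ["frame","module","housing","tray","tin","jar","dish","hood","pointer"]:
        for s in eyes.silhouettes(p,q)[:4]:
            w=W[s["mask"]]; w=w[~np.isnan(w[:,0])]
            print(q,round(s["conf"],2),np.round(s["point"]),s["mask"].sum(),np.nanmedian(w,0).round(3),np.percentile(w[:,2],[5,95]).round(3))
    for q in ["hood_grip","hood_hinge","pointer_tip"]:
        for s in eyes.tip_of(p,q)[:2]:
            u=np.round(s["point"]).astype(int); print(q,round(s["conf"],2),u,W[u[1],u[0]].round(3))
print(monitor.observe(), r.grip_point_offset)
E
```

```text
pics
top [ 0.33135294 -0.09982447  1.48703597] [-170.11270676    0.63965779  -90.40816856] 606.2180204697055 314.7335264499633 244.83672932411764
frame 0.98 [452. 270.] 519 [ 0.52  -0.406  0.011] [-0.     0.018]
module 0.75 [409. 289.] 341 [ 0.472 -0.316  0.018] [0.001 0.025]
module 0.66 [420. 334.] 201 [ 0.373 -0.339  0.014] [-0.    0.02]
housing 0.9 [382. 200.] 338 [ 0.695 -0.242  0.053] [0.007 0.061]
housing 0.44 [396. 240.] 180 [ 0.598 -0.277  0.038] [0.004 0.046]
housing 0.17 [453. 269.] 513 [ 0.523 -0.407  0.011] [0.    0.018]
tray 0.82 [308. 254.] 8483 [ 0.563 -0.066  0.005] [-0.001  0.026]
tin 0.88 [451. 206.] 535 [ 0.675 -0.415  0.053] [0.022 0.06 ]
jar 0.79 [289. 166.] 511 [ 0.764 -0.024  0.068] [0.015 0.075]
jar 0.74 [195. 338.] 1118 [0.371 0.207 0.018] [0.006 0.024]
dish 0.58 [480. 325.] 840 [ 0.382 -0.474  0.015] [0.003 0.031]
dish 0.27 [213. 193.] 193 [0.678 0.141 0.163] [0.12  0.191]
hood 0.91 [153. 229.] 12494 [0.61  0.279 0.117] [0.081 0.123]
pointer 0.64 [212. 192.] 205 [0.681 0.141 0.16 ] [0.085 0.192]
hood_grip 0.95 [146 264] [0.521 0.284 0.172]
hood_hinge 0.74 [1
[... 1359 characters left out ...]
{'t': 1.3, 'joint_pos': array([65.69028291, 24.41091776,  4.23277166, 92.01745476, -1.95524531,
       63.64211233, -3.84463681]), 'joint_velocities': array([ 0.10529214, -0.00288317, -0.04692574, -0.04811245,  0.00501825,
        0.01776117,  0.1459331 ]), 'effort': array([ 3.21370047e-03, -9.49540544e+01,  3.75863895e+00, -4.63897848e+01,
        1.92398694e-02,  2.39158180e-03,  4.47144555e-05]), 'tcp_pos': array([ 0.18315136, -0.64964922,  0.2313305 ]), 'orientation': array([ 1.79998696e+02, -4.03688477e-03,  1.57411964e+01]), 'contact_force': array([-0.4294111 ,  0.79924449,  0.48765084]), 'torque': array([ 0.05072225, -0.01419189,  0.00887152]), 'finger_gap': 1.0001922699407906} 0.0187
```

Run:
```python
import cv2
a=cv2.imread("pics/top0.png"); 
cv2.imwrite("pics/topa.png",cv2.resize(a[130:400,120:520],(800,540),interpolation=3))
b=cv2.imread("pics/side0.png"); c=cv2.resize(b[120:430,220:420],None,fx=1.9,fy=1.9,interpolation=3)
d=cv2.resize(a[180:360,360:480],None,fx=3.25,fy=3.25,interpolation=3)[:c.shape[0]]
cv2.imwrite("pics/mix.png",cv2.hconcat([d,cv2.resize(c,(int(c.shape[1]*d.shape[0]/c.shape[0]),d.shape[0]))]))
```

```text
(no output)
```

View pics/topa.png

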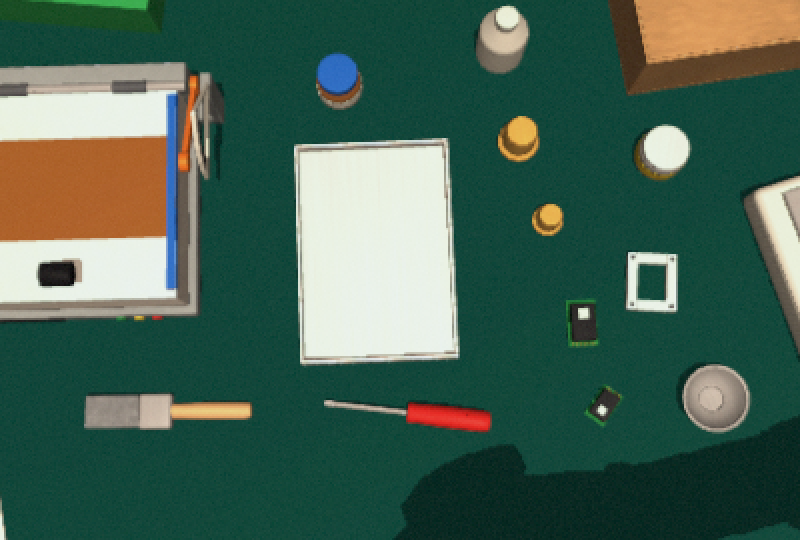

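View pics/mix.png

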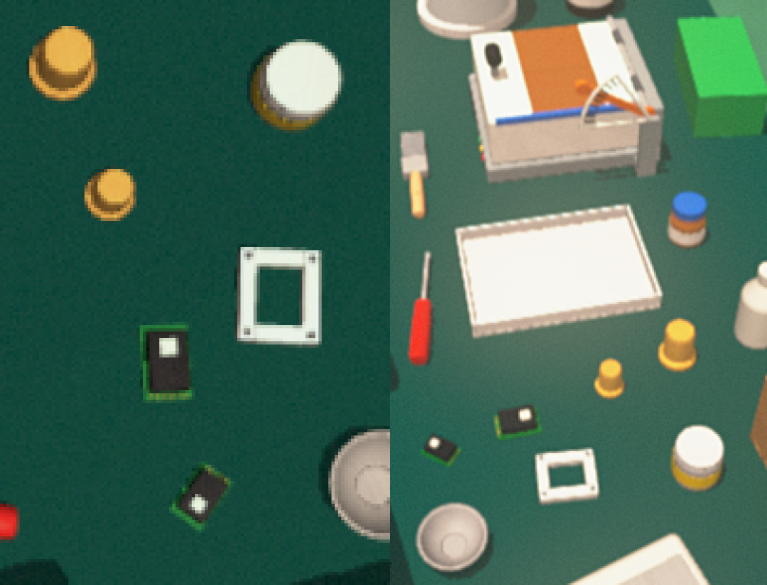

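```bash
cat >> h.py <<'E'
def rays(p,m):
    v,u=np.nonzero(m); M,t=RT(p)
    return t,np.stack([(u-p["cx"])/p["fx"],(v-p["cy"])/p["fy"],np.ones(len(u))],-1)@M.T
def lineang(p,m,P0,n):
    "hit rays of mask with vertical plane through P0, normal n; return angle of main axis above horizontal, and coords"
    t,d=rays(p,m); s=((P0-t)@n)/(d@n); X=t+d*s[:,None]
    e=np.cross(n,[0,0,1.]); e/=np.linalg.norm(e)
    if e[0]<0: e=-e
    q=np.stack([-(X-P0)@e,X[:,2]-P0[2]],-1)  # (toward robot, up)
    c,(w,h),a=cv2.minAreaRect(q.astype(np.float32)); vx,vy,_,_=cv2.fitLine(q.astype(np.float32),cv2.DIST_HUBER,0,.001,.001).ravel()
    if vx<0: vx,vy=-vx,-vy
    return np.arctan2(vy,vx),q
def colour(p,kind,box=None):
    H=cv2.cvtColor(p["color"],cv2.COLOR_RGB2HSV).astype(int); h,s,v=H[...,0],H[...,1],H[...,2]
    m={"orange":(h>=4)&(h<=15)&(s>150)&(v>190),"blue":(h>=100)&(h<=122)&(s>140)&(v>90)}[kind]
    if box is not None:
        b=np.zeros_like(m); b[box[1]:box[3],box[0]:box[2]]=1; m=m&b
    return m
E
python3 - <<'E'
from h import *
P={n:cam(n) for n in("top","side")}
top={"frame":.012,"module":.02,"housing":.042,"tray":.028}
for n,p in P.items():
    W=cloud(p)
    print(n,"tablez",np.nanmedian(W[300:330,300:340,2]) if n=="side" else np.nanmedian(W[250:255,425:435,2]))
    for q,h in top.items():
        for s in eyes.silhouettes(p,q)[:2]:
            m=s["mask"]; t,d=rays(p,m); X=t+d*((h-t[2])/d[:,2])[:,None]
            c,wh,a=cv2.minAreaRect(X[:,:2].astype(np.float32)); print(q,round(s["conf"],2),np.round(s["point"]),"rect@top",np.round(c,4),np.round(wh,3),round(a,1))
        for s in eyes.tip_of(p,q)[:2]: print("   origin",round(s["conf"],2),np.round(s["point"],1),onplane(p,s["point"],0)[:2].round(4))
    for q,h in (("hood_grip",.157),("hood_hinge",.115)):
        for s in eyes.tip_of(p,q)[:1]: print(q,np.round(s["point"],1),onplane(p,s["point"],h).round(4))
    # hood yaw from blue stripe
    H=eyes.silhouettes(p,"hood")[0]["mask"]
    box=(190,170,220,290) if n=="top" else (260,130,350,200)
    b=colour(p,"blue",box); t,d=rays(p,b); X=t+d*((.117-t[2])/d[:,2])[:,None]
    print("stripe",b.sum(),cv2.minAreaRect(X[:,:2].astype(np.float32)))
    o=colour(p,"orange",(195,160,225,225) if n=="top" else (310,150,365,195)); print("orange",o.sum())
    w=W[o]; w=w[~np.isnan(w[:,0])]; print(np.percentile(w,[5,50,95],0).round(3))
    np.save(n+"_o.npy",o)
    for yp in (.13,.14):
        for yaw in (0,2.):
            nn=np.array([-np.sin(np.radians(yaw)),np.cos(np.radians(yaw)),0])
            for k,m,y in(("ptr",o,yp),("stripe",b,yp+.025)):
                a,qq=lineang(p,m,np.array([.746,y,.115]),nn); print(k,yp,yaw,a.round(3),qq.min(0).round(3),qq.max(0).round(3))
im=P["side"]["color"][130:200,255:365].copy(); o=np.load("side_o.npy")[130:200,255:365]
im2=im.copy(); im2[o]=[0,255,0]; im2[colour(P["side"],"blue",(260,130,350,200))[130:200,255:365]]=[255,0,255]
cv2.imwrite("pics/ptr.png",cv2.resize(np.vstack([im,im2]),None,fx=4.2,fy=4.2,interpolation=0)[...,::-1])
E
```

```text
top tablez 0.0005533794861332098
frame 0.78 [439. 268.] rect@top [ 0.5224 -0.4033] [0.059 0.071] 87.3
frame 0.64 [478. 327.] rect@top [ 0.381  -0.4742] [0.077 0.074] 89.6
   origin 0.85 [446.1 267.3] [ 0.5315 -0.4089]
module 0.7 [420. 332.] rect@top [ 0.3739 -0.3377] [0.029 0.042] 55.5
module 0.56 [410. 290.] rect@top [ 0.4718 -0.3161] [0.036 0.053] 89.5
   origin 0.65 [413.2 287.5] [ 0.4821 -0.3261]
   origin 0.59 [420.6 334.2] [ 0.3686 -0.34  ]
housing 0.87 [379. 202.] rect@top [ 0.696  -0.2425] [0.047 0.05 ] 89.4
housing 0.62 [392. 239.] rect@top [ 0.5972 -0.2739] [0.031 0.032] 88.4
   origin 0.88 [379.  202.9] [ 0.6964 -0.2476]
   origin 0.64 [393.  237.4] [ 0.6077 -0.2802]
tray 0.8 [310. 257.] rect@top [ 0.5625 -0.0652] [0.272 0.192] 2.0
tray 0.23 [213. 200.] rect@top [0.7231 0.1652] [0.014 0.116] 85.0
   origin 0.81 [307.7 256.9] [ 0.5604 -0.0674]
hood_grip [150.  266.2] [0.5185 0.2795 0.157 ]
hood_hinge [155.1 173.5] [0.7444 0.2882 0.115 ]
stripe 433 ((0.6195099949836731, 0.1647903472185135), (0.22457560896873474, 0.009390448220074177), 1.3919309377670288)
orange 114
[[0.631 0
[... 1269 characters left out ...]
.1] [ 0.5608 -0.0635]
hood_grip [271.8 149.7] [0.5112 0.2811 0.157 ]
hood_hinge [345.2 153.8] [0.7436 0.2828 0.115 ]
stripe 84 ((0.6034483909606934, 0.1653643250465393), (0.18450431525707245, 0.008622244000434875), 1.540419578552246)
orange 508
[[0.623 0.135 0.117]
 [0.647 0.228 0.121]
 [0.72  0.303 0.186]]
ptr 0.13 0 0.671 [-0.006  0.01 ] [0.141 0.131]
stripe 0.13 0 -0.022 [0.053 0.005] [0.235 0.014]
ptr 0.13 2.0 0.683 [-0.006  0.01 ] [0.142 0.135]
stripe 0.13 2.0 0.005 [0.053 0.01 ] [0.236 0.017]
ptr 0.14 0 0.671 [-0.009  0.002] [0.139 0.124]
stripe 0.14 0 -0.022 [ 0.05  -0.003] [0.234 0.006]
ptr 0.14 2.0 0.683 [-0.009  0.002] [0.14  0.128]
stripe 0.14 2.0 0.005 [0.051 0.002] [0.235 0.01 ]
```

View pics/ptr.png

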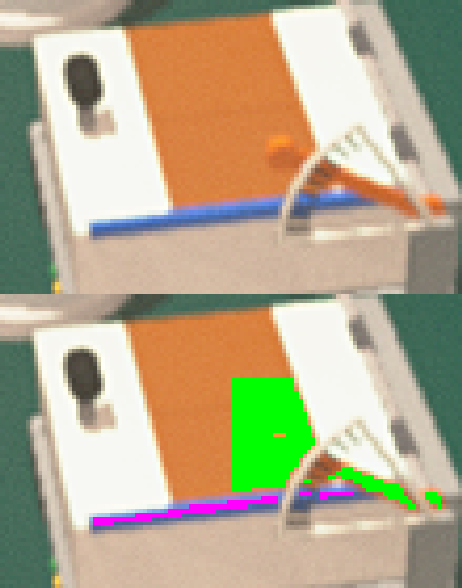

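```bash
cat >> h.py <<'E'
def F(): return np.array(monitor.observe()["contact_force"])
def say(tag):
    o=monitor.observe(); print(tag,"t %.2f"%o["t"],o["tcp_pos"].round(4),"F",np.round(o["contact_force"],1),"gap %.3f"%o["finger_gap"])
    return o
TC=np.array([.5615,-.066]); TY=1.75
def tray(dx,dy=0): 
    c,s=np.cos(np.radians(TY)),np.sin(np.radians(TY)); return TC+[c*dx-s*dy,s*dx+c*dy]
def pick(xy,yaw,z,force,safe=.15):
    r.move_to([*xy,safe],[180,0,yaw]); say("above")
    r.servo_line([*xy,z+.02],max_speed=.25); r.servo_line([*xy,z],max_speed=.06); say("down")
    eoat.grasp(grasp_force=force); say("grip")
    r.servo_line([*xy,z+.01],max_speed=.06); r.servo_line([*xy,safe],max_speed=.25); return say("lift")
def place(xy,z,safe=.15,yaw=TY):
    r.move_to([*xy,safe],[180,0,yaw])
    r.servo_line([*xy,z+.02],max_speed=.25); r.servo_line([*xy,z+.003],max_speed=.05); f0=F()[2]
    zz=z+.003
    while zz>z-.0015:
        zz-=.001; r.servo_line([*xy,zz],max_speed=.03)
        df=F()[2]-f0; print("  z+%.4f dF %.1f"%(zz-z,df))
        if df>3: break
    say("set")
def release(xy,safe=.15):
    eoat.open_jaws(); say("open"); p=monitor.observe()["tcp_pos"]
    r.servo_line([*xy,p[2]+.04],max_speed=.1); r.servo_line([*xy,safe],max_speed=.3)
E
python3 - <<'E'
from h import *
p=cam("side"); W=cloud(p)
H=cv2.cvtColor(p["color"],cv2.COLOR_RGB2HSV)
sil=eyes.silhouettes(p,"pointer_tip")
o=(H[...,0]<=16)&(H[...,1]>120)&(W[...,1]<.16)&(W[...,1]>.11)&(W[...,2]>.1); b=np.zeros_like(o); b[155:190,312:368]=1; o&=b
y=1.45; n=np.array([-np.sin(np.radians(y)),np.cos(np.radians(y)),0])
a,q=lineang(p,o,np.array([.744,.137,.115]),n); print("side",o.sum(),a,q.min(0),q.max(0))
w=W[o]; vx=cv2.fitLine(w.astype(np.float32),cv2.DIST_HUBER,0,.001,.001).ravel(); print("3d",vx.round(3),np.arctan2(abs(vx[2]),np.hypot(vx[0],vx[1])))
for s in sil[:1]:
    a,q=lineang(p,s["mask"],np.array([.744,.137,.115]),n); print("sil",s["mask"].sum(),a,q.min(0),q.max(0))
t=cam("top"); V=cloud(t); Ht=cv2.cvtColor(t["color"],cv2.COLOR_RGB2HSV).astype(int)
k=(Ht[...,2]<70); b=np.zeros_like(k); b[250:285,130:165]=1; k&=b
_,lab,st,_=cv2.connectedComponentsWithStats(k.astype(np.uint8)); i=1+np.argmax(st[1:,4]); m=lab==i
T,d=rays(t,m)
for h in(.157,.165): X=T+d*((h-T[2])/d[:,2])[:,None]; print("knob",h,m.sum(),cv2.minAreaRect(X[:,:2].astype(np.float32)))
g=(Ht[...,0]>12)&(Ht[...,0]<25)&(Ht[...,1]>120); b=np.zeros_like(g); b[220:260,375:412]=1; g&=b
T,d=rays(t,g)
for h in(0.003,.042): X=T+d*((h-T[2])/d[:,2])[:,None]; print("housing",h,g.sum(),X[:,:2].min(0).round(4),X[:,:2].max(0).round(4))
w=V[g]; w=w[w[:,2]>.03]; print(len(w),w.mean(0).round(4),np.percentile(w,[5,95],0).round(3))
say("start")
print(r.ik([.524,-.404,.15],[180,0,-2.7]),r.ik([.524,-.404,-.002],[180,0,-2.7]))
E
```

```text
side 188 0.5384349 [-0.01289707  0.00390368] [0.11526885 0.08507881]
3d [ 0.858  0.027 -0.513  0.683  0.137  0.158] 0.53863096
sil 209 0.52570915 [-0.00953076  0.00480242] [0.11237669 0.08165367]
knob 0.157 198 ((0.5178386569023132, 0.28299665451049805), (0.03853500634431839, 0.02463913895189762), 89.5096435546875)
knob 0.165 198 ((0.5167169570922852, 0.28069400787353516), (0.03830324113368988, 0.024490954354405403), 89.50968933105469)
housing 0.003 197 [ 0.5829 -0.2994] [ 0.6209 -0.2622]
housing 0.042 197 [ 0.5763 -0.2942] [ 0.6132 -0.2579]
119 [ 0.6001 -0.2787  0.0407] [[ 0.589 -0.29   0.033]
 [ 0.612 -0.267  0.046]]
start t 2.65 [ 0.1831 -0.6497  0.2313] F [-0.2  0.6 -0.4] gap 1.001
[ 31.84744486  27.53940893   0.28567769  97.90078335  -0.16212234
  54.56020806 -60.50523994] [ 31.50278855  38.43430271   0.75986432 102.1158843   -0.74330193
  39.45463227 -60.02804272]
```

Run:
```python
from h import *
xy=[.524,-.404]
o=pick(xy,-2.7,-.001,50)
if o["finger_gap"]>.5:
    q=tray(.08); place(q,.003)
```

```text
above t 4.22 [ 0.5232 -0.4053  0.1502] F [ 0.2 -0.6 -0.3] gap 1.002
down t 5.38 [ 0.5239 -0.4039 -0.0012] F [ 0.7 -0.5  0.4] gap 1.000
grip t 5.78 [ 5.242e-01 -4.042e-01 -3.000e-04] F [-2.5  0.9  7.3] gap 0.682
lift t 6.81 [ 0.5236 -0.4037  0.1495] F [ 0.3 -0.5 -0.7] gap 0.685
  z+0.0020 dF 0.4
  z+0.0010 dF 0.9
  z+0.0000 dF 12.1
set t 10.06 [ 0.6416 -0.0636  0.0037] F [-4.3 -0.3 10.8] gap 0.684
```

Run:
```python
from h import *
release(tray(.08))
o=pick([.473,-.319],2,.007,40)
if o["finger_gap"]>.25:
    place(tray(0),.0112); p=cam("side"); save(p,"s1.png"); t=cam("top"); save(t,"t1.png")
    a=t["color"][200:320,250:370];b=p["color"][205:325,235:385]
    cv2.imwrite("pics/m1.png",np.hstack([cv2.resize(a,(360,360)),cv2.resize(b,(440,360))])[...,::-1])
```

```text
open t 10.45 [ 0.6414 -0.0636  0.0029] F [ 0.3 -0.9  0.8] gap 1.001
above t 12.68 [ 0.474  -0.3177  0.1497] F [-0.6  0.7 -0.1] gap 0.997
down t 13.80 [ 0.4729 -0.319   0.0069] F [0.1 1.  0.2] gap 0.995
grip t 14.36 [ 0.4731 -0.319   0.0074] F [-1.6  1.1  5.8] gap 0.340
lift t 15.36 [ 0.4728 -0.3188  0.1498] F [ 0.5  0.5 -0.8] gap 0.344
  z+0.0020 dF 0.4
  z+0.0010 dF -0.3
  z+-0.0000 dF 5.1
set t 18.27 [ 0.5616 -0.066   0.0114] F [-0.6  0.1  3.9] gap 0.333
```

View pics/m1.png

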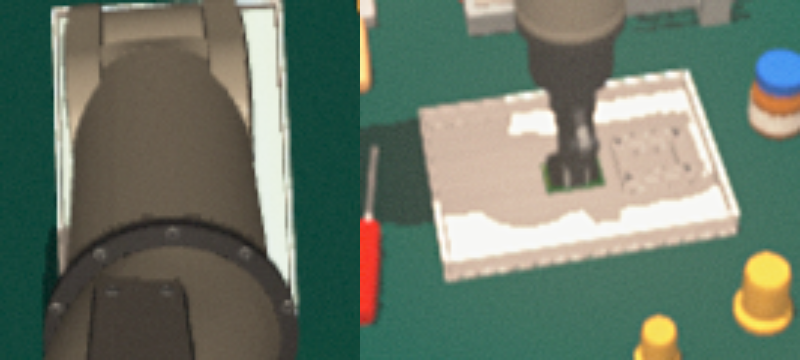

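The frame lies flat at the right of the tray (crop 655,155), and the module is held at mid-tray (572,175). The gap reads about 29 mm, which matches the 30 mm block. Next is the housing.

Run:
```python
from h import *
release(tray(0))
o=pick([.601,-.279],0,.010,40)
if o["finger_gap"]>.25:
    place(tray(-.08),.0142); release(tray(-.08),.2)
    say("rel")
```

```text
open t 18.96 [ 0.5615 -0.066   0.0112] F [-0.7 -0.1 -0.1] gap 1.000
above t 20.87 [ 0.6006 -0.2785  0.1487] F [-0.2  0.5  0.7] gap 0.998
down t 21.98 [ 0.6009 -0.279   0.0098] F [-0.5  0.4  0.4] gap 1.002
grip t 22.54 [ 0.6011 -0.2791  0.0104] F [-1.6 -0.3  5.5] gap 0.330
lift t 23.52 [ 0.6006 -0.2788  0.1495] F [ 1.6 -0.2 -1.7] gap 0.339
  z+0.0020 dF 0.1
  z+0.0010 dF -0.3
  z+-0.0000 dF 4.8
set t 26.34 [ 0.4817 -0.0685  0.0143] F [-1.2  0.7  2.9] gap 0.333
open t 26.93 [ 0.4816 -0.0685  0.0142] F [-0.3 -0.2 -0.4] gap 1.001
rel t 28.12 [ 0.4813 -0.0684  0.1997] F [-0.3  0.3  0.1] gap 1.001
```

```bash
cat >> h.py <<'E'
K=np.array([.5185,.2822,.157]); HY=1.4
XH=np.array([np.cos(np.radians(HY)),np.sin(np.radians(HY)),0])
E
python3 - <<'E'
from h import *
r.move_to([K[0],K[1],.26],[180,0,HY]); say("above")
p=cam("side"); t=cam("top"); save(p,"s2.png"); save(t,"t2.png")
a=t["color"][195:325,255:365];b=p["color"][130:330,220:420]
cv2.imwrite("pics/m2.png",np.hstack([cv2.resize(a,(400,473)),cv2.resize(b,(400,473)[::1])])[...,::-1])
for q in("frame","module","housing","tray"):
    for n,c in(("t",t),("s",p)):
        for s in eyes.tip_of(c,q)[:2]: print(q,n,round(s["conf"],2),onplane(c,s["point"],0 if q=="tray" else .004)[:2].round(3))
W=cloud(t)
for q in("frame","module","housing"):
    for s in eyes.silhouettes(t,q)[:2]:
        w=W[s["mask"]]; print(q,np.nanmedian(w,0).round(3),np.nanpercentile(w[:,2],95).round(3))
E
```

```text
above t 29.46 [0.5189 0.2806 0.2594] F [-0.  -0.8 -0.1] gap 0.998
frame t 0.97 [ 0.648 -0.06 ]
frame s 0.71 [ 0.646 -0.059]
module t 0.68 [ 0.378 -0.346]
module t 0.58 [ 0.568 -0.069]
module s 0.7 [ 0.565 -0.072]
module s 0.61 [ 0.379 -0.352]
housing t 0.67 [ 0.7   -0.254]
housing t 0.45 [ 0.482 -0.07 ]
housing s 0.91 [ 0.706 -0.234]
housing s 0.58 [ 0.479 -0.059]
tray t 0.55 [ 0.558 -0.075]
tray s 0.83 [ 0.554 -0.062]
frame [ 0.636 -0.064  0.016] 0.021
module [ 0.559 -0.066  0.023] 0.03
module [ 0.373 -0.34   0.015] 0.02
housing [ 0.695 -0.243  0.052] 0.061
housing [ 0.479 -0.069  0.043] 0.05
```

View pics/m2.png

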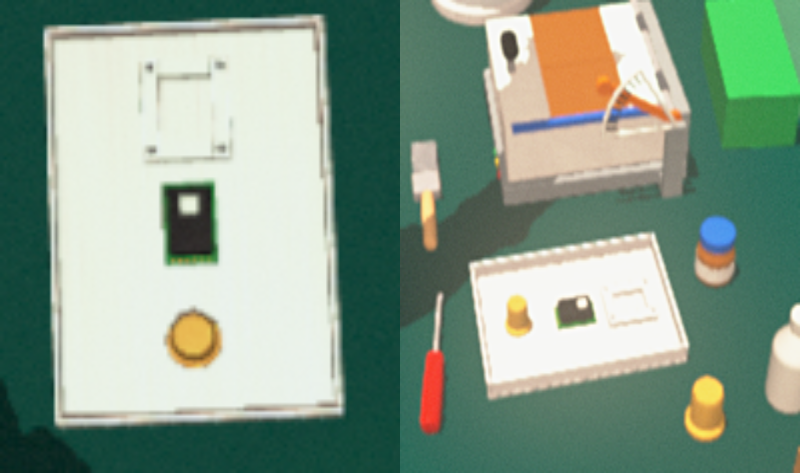

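All three parts are flat in the tray, with the frame at (185,110), the module at (190,222) and the housing upright at (193,338). The tray hasn't moved. Next is the knob.

Run:
```python
from h import *
z=K[2]-r.grip_point_offset-.001
r.servo_line([K[0],K[1],z+.03],max_speed=.2); r.servo_line([K[0],K[1],z],max_speed=.06); say("down")
eoat.grasp(grasp_force=25); say("grip"); r.hold(.2); say("held")
```

```text
down t 31.38 [0.5185 0.2823 0.1372] F [-0.3  0.2  0.3] gap 1.001
grip t 31.88 [0.5186 0.2836 0.1378] F [0.3 6.7 0.7] gap 0.418
held t 32.08 [0.5185 0.2836 0.1378] F [-0.3  6.4  2.2] gap 0.418
```

```bash
cat >> h.py <<'E'
K[1]=.2836
HG=K+.225*XH; HG[2]=.115
def kn(th):
    R0,ph=np.hypot(.225,.042),np.arctan2(.042,.225); return HG-R0*np.cos(th+ph)*XH+[0,0,R0*np.sin(th+ph)-r.grip_point_offset-.001]
def angle_now():
    o=monitor.observe(); d=o["tcp_pos"]+[0,0,r.grip_point_offset+.001]-HG; return np.arctan2(d[2],-d@XH)-np.arctan2(.042,.225), np.hypot(d[2],d@XH)
def lift(a,b,n,v=.06):
    for th in np.linspace(a,b,n+1)[1:]: r.servo_line(kn(th),max_speed=v)
    say("th %.3f"%b); print("  by tcp",np.round(angle_now(),4))
E
python3 - <<'E'
from h import *
r.servo_line(kn(0),max_speed=.03); say("recentre"); eoat.grasp(grasp_force=45); say("grip")
lift(0,.1,1); lift(.1,.3,2); lift(.3,.48,2)
p=cam("side"); save(p,"s3.png"); W=cloud(p)
cv2.imwrite("pics/s3c.png",cv2.resize(p["color"][60:210,230:390],(800,750),interpolation=2)[:600,:,::-1])
E
```

```text
recentre t 32.33 [0.5185 0.2836 0.1375] F [-2.5 -0.1  4.7] gap 0.420
grip t 32.55 [0.5185 0.2836 0.1375] F [-2.4 -0.4  5.9] gap 0.414
th 0.100 t 33.08 [0.5238 0.2837 0.1595] F [ 0.8  2.4 -6.5] gap 0.412
  by tcp [0.0998 0.2288]
th 0.300 t 34.15 [0.541  0.2841 0.2019] F [ 1.9  1.9 -7. ] gap 0.414
  by tcp [0.3    0.2288]
th 0.480 t 35.13 [0.5634 0.2846 0.2366] F [-1.2  0.  -8.3] gap 0.412
  by tcp [0.4808 0.2289]
```

View pics/s3c.png

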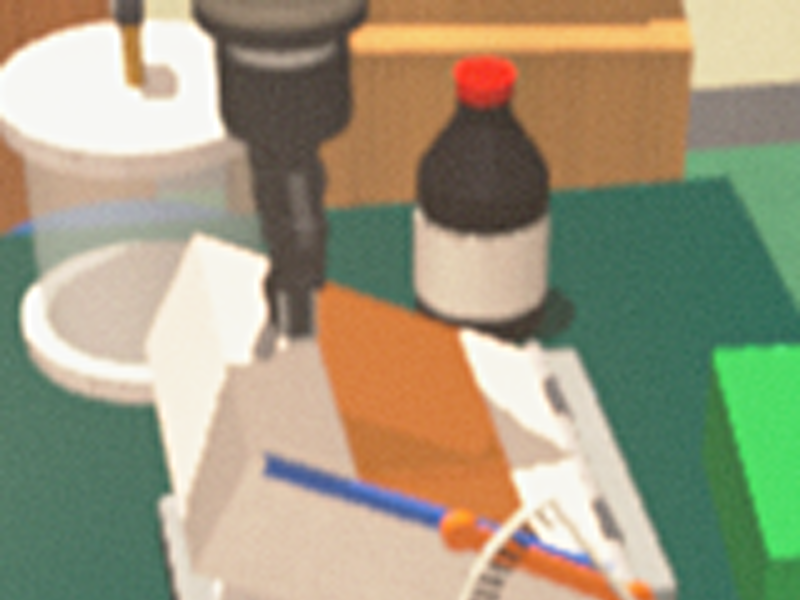

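```bash
cat >> h.py <<'E'
def compare(p):
    W=cloud(p); n=np.cross([0,0,1],XH); H=cv2.cvtColor(p["color"],cv2.COLOR_RGB2HSV).astype(int)
    rel=W-HG; dep=rel@n; dx=-(rel@XH); dz=rel[...,2]
    near=(dx>-.02)&(dx<.26)&(dz>-.02)&(dz<.22)
    o=(H[...,0]<=16)&(H[...,1]>120)&near&(dep<-.133)&(dep>-.165)
    b=(H[...,0]>=100)&(H[...,0]<=125)&(H[...,1]>120)&near&(dep<-.09)&(dep>-.15)
    res=[]
    for k,m,d in(("ptr",o,.146),("stripe",b,.12)):
        a,q=lineang(p,m,HG-d*n,n); w=np.c_[dx[m],dz[m]].astype(np.float32); vx,vy,x0,y0=cv2.fitLine(w,cv2.DIST_HUBER,0,.001,.001).ravel()
        qs=q.astype(np.float32); _,_,cx,cz=cv2.fitLine(qs,cv2.DIST_HUBER,0,.001,.001).ravel()
        off=cz*np.cos(a)-cx*np.sin(a)
        print(k,m.sum(),"plane %.4f"%a,"depth %.4f"%np.arctan2(vy*np.sign(vx),abs(vx)),"x",q[:,0].min().round(3),q[:,0].max().round(3),"offset from hinge %.4f"%off); res.append((a,off))
    return res
E
python3 - <<'E'
from h import *
for n in("side","top"):
    p=cam(n); print(n); compare(p)
    for q in("pointer_tip","hood_grip"):
        for s in eyes.tip_of(p,q)[:1]:
            t,M=RT(p)[1],RT(p)[0]; nn=np.cross([0,0,1],XH); P0=HG-(.146*nn if q=="pointer_tip" else 0)
            d=M@np.array([(s["point"][0]-p["cx"])/p["fx"],(s["point"][1]-p["cy"])/p["fy"],1]); X=t+d*(((P0-t)@nn)/(d@nn)); e=X-P0; print(q,round(s["conf"],2),X.round(4),np.arctan2(e[2],-e@XH).round(3))
say("")
E
```

```text
side
ptr 187 plane 0.5337 depth 0.5347 x -0.012 0.117 offset from hinge 0.0028
stripe 59 plane 0.4464 depth 0.4484 x 0.026 0.21 offset from hinge 0.0048
pointer_tip 0.51 [0.6484 0.1407 0.1762] 0.556
hood_grip 0.75 [0.5628 0.2847 0.2532] 0.653
top
ptr 205 plane 0.6574 depth 0.5439 x -0.015 0.124 offset from hinge -0.0049
stripe 424 plane 0.5445 depth 0.4650 x 0.004 0.215 offset from hinge -0.0112
pointer_tip 0.52 [0.6377 0.1405 0.173 ] 0.488
hood_grip 0.62 [0.5597 0.2846 0.2484] 0.628
 t 35.48 [0.5633 0.2845 0.2364] F [-1.3 -1.5 -7.5] gap 0.413
```

```bash
cat >> h.py <<'E'
def hoodplane(p,th):
    W=cloud(p); n=np.cross([0,0,1],XH); rel=W-HG; u=-(rel@XH); y=rel@n; z=rel[...,2]
    H=cv2.cvtColor(p["color"],cv2.COLOR_RGB2HSV); c,s=np.cos(th),np.sin(th)
    a=u*c+z*s; b=z*c-u*s
    m=(a>.03)&(a<.23)&(abs(y)<.11)&(abs(b-.002)<.02)&~((abs(y)<.04)&(a>.15))
    A=np.c_[u[m],y[m],np.ones(m.sum())]; k=np.ones(len(A),bool)
    for _ in range(4):
        x=np.linalg.lstsq(A[k],z[m][k],rcond=None)[0]; e=z[m]-A@x; k=abs(e)<.006
    print("hood plane",m.sum(),k.sum(),"angle %.4f"%np.arctan(x[0]),"tilt y %.4f"%x[1],"z0 %.4f"%x[2],"rms %.4f"%e[k].std()); return np.arctan(x[0])
E
python3 - <<'E'
from h import *
for th in (.48,.545):
    if th>.48: lift(.48,th,1,.04); r.hold(.2); print(angle_now())
    for n in("top","side"):
        p=cam(n); print(n); hoodplane(p,th-.015); compare(p)
save(p,"s4.png")
cv2.imwrite("pics/s4c.png",cv2.resize(p["color"][125:190,270:370],(800,520),interpolation=2)[...,::-1])
E
```

```text
top
hood plane 3852 3803 angle 0.4643 tilt y 0.0016 z0 0.0031 rms 0.0023
ptr 206 plane 0.6406 depth 0.5349 x -0.015 0.124 offset from hinge -0.0042
stripe 425 plane 0.5444 depth 0.4693 x 0.004 0.215 offset from hinge -0.0117
side
hood plane 1533 1533 angle 0.4639 tilt y 0.0040 z0 0.0065 rms 0.0016
ptr 189 plane 0.5331 depth 0.5354 x -0.012 0.117 offset from hinge 0.0028
stripe 61 plane 0.4421 depth 0.4460 x 0.026 0.21 offset from hinge 0.0053
th 0.545 t 36.11 [0.5729 0.2848 0.2478] F [-2.  -3.  -9.5] gap 0.413
  by tcp [0.545  0.2288]
(np.float64(0.5446162240998629), np.float64(0.22880935926844229))
top
hood plane 3542 3507 angle 0.5284 tilt y 0.0053 z0 0.0032 rms 0.0022
ptr 208 plane 0.6175 depth 0.5516 x -0.015 0.124 offset from hinge -0.0030
stripe 408 plane 0.5795 depth 0.5298 x 0.004 0.209 offset from hinge -0.0087
side
hood plane 1425 1424 angle 0.5287 tilt y 0.0037 z0 0.0063 rms 0.0015
ptr 192 plane 0.5276 depth 0.5413 x -0.012 0.117 offset from hinge 0.0033
stripe 75 plane 0.5163 depth 0.5102 x 0.026 0.201 offset from hinge 0.0034
```

View pics/s4c.png

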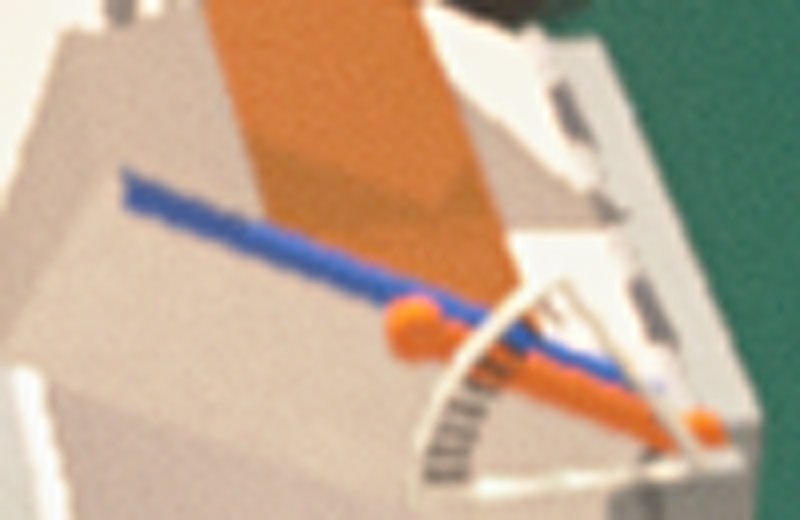

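Run:
```python
from h import *
lift(.545,.555,1,.02); r.hold(.2)
import io,contextlib
for n in("top","side"):
    A=[];acc=0
    for _ in range(5):
        p=cam(n); acc=acc+p["color"].astype(float)
        W=cloud(p); nn=np.cross([0,0,1],XH); H=cv2.cvtColor(p["color"],cv2.COLOR_RGB2HSV).astype(int); rel=W-HG; dep=rel@nn; dx=-(rel@XH); dz=rel[...,2]
        o=(H[...,0]<=16)&(H[...,1]>120)&(dx>.01)&(dx<.13)&(dz>0)&(dz<.12)&(dep<-.133)&(dep>-.165)
        o2=cv2.erode(o.astype(np.uint8),np.ones((2,2)))>0
        f=[]
        for m in(o,o2):
            v=cv2.fitLine(np.c_[dx[m],dz[m]].astype(np.float32),cv2.DIST_HUBER,0,.001,.001).ravel(); f.append(np.arctan(v[1]/v[0]))
        with contextlib.redirect_stdout(io.StringIO()):
            h=hoodplane(p,.54); c=compare(p)
        A.append([h,*f,c[0][0],c[1][0]])
    print(n,"hood, ptr depth, ptr depth eroded, ptr plane, stripe plane",np.mean(A,0).round(4),np.std(A,0).round(4))
    if n=="side":
        cv2.imwrite("pics/s5c.png",cv2.resize((acc/5)[125:190,270:370].astype(np.uint8),(800,520),interpolation=2)[...,::-1]); np.save("acc.npy",acc/5)
print(angle_now()); say("")
# manual disc / hub points on pointer plane, from s4c
P0=HG-.146*nn
def pt(uv):
    M,t=RT(p); d=M@np.array([(uv[0]-p["cx"])/p["fx"],(uv[1]-p["cy"])/p["fy"],1]); X=t+d*(((P0-t)@nn)/(d@nn)); e=X-P0; return np.array([-e@XH,e[2]])
a,b=pt([413/8+269.5,328/8+124.5]),pt([708/8+269.5,428/8+124.5]); print(a,b,np.arctan2(*(a-b)[::-1]))
```

```text
th 0.555 t 36.67 [0.5743 0.2848 0.2494] F [ -1.5  -3.9 -10.1] gap 0.416
  by tcp [0.5543 0.2288]
top hood, ptr depth, ptr depth eroded, ptr plane, stripe plane [0.5385 0.5371 0.5353 0.6392 0.6012] [0.0002 0.0032 0.0139 0.0101 0.0113]
side hood, ptr depth, ptr depth eroded, ptr plane, stripe plane [0.5373 0.5738 0.563  0.5348 0.5265] [0.0006 0.0106 0.0033 0.001  0.0015]
(np.float64(0.5547211817596487), np.float64(0.22883974721586428))
 t 37.38 [0.5744 0.2848 0.2495] F [ -1.2  -5.2 -11.6] gap 0.417
[0.10798764 0.06805763] [-0.00494519  0.00748571] 0.49230570594017786
```

View pics/s5c.png

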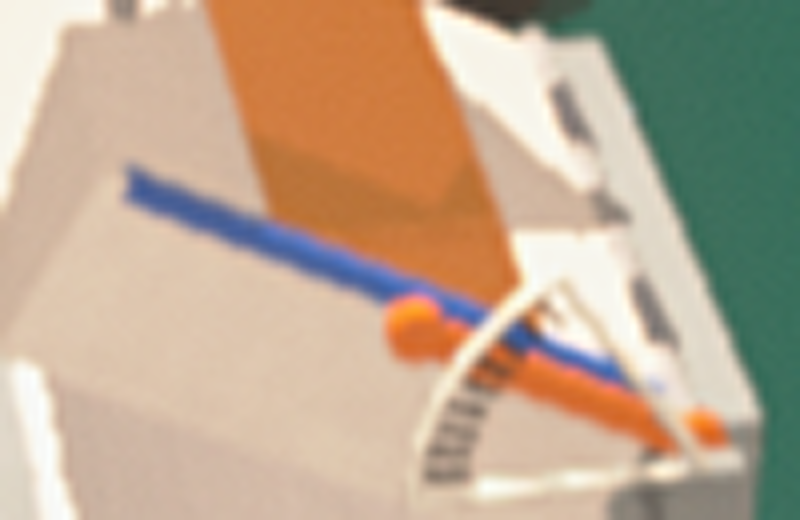

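Run:
```python
from h import *
r.hold(1.2); say("held"); print(angle_now())
for n in("top","side"): p=cam(n); hoodplane(p,.54); compare(p)
t=cam("top")
for q in("frame","module","housing","tray"):
    for s in eyes.tip_of(t,q)[:2]: print(q,round(s["conf"],2),onplane(t,s["point"],.004)[:2].round(3))
```

```text
held t 38.58 [0.5744 0.2848 0.2495] F [ -1.1  -4.9 -10.8] gap 0.415
(np.float64(0.5547458706421924), np.float64(0.22883146861774206))
hood plane 3462 3424 angle 0.5392 tilt y 0.0049 z0 0.0031 rms 0.0022
ptr 205 plane 0.6388 depth 0.5175 x -0.015 0.124 offset from hinge -0.0043
stripe 398 plane 0.5926 depth 0.5398 x 0.004 0.208 offset from hinge -0.0087
hood plane 1412 1411 angle 0.5372 tilt y 0.0047 z0 0.0066 rms 0.0015
ptr 194 plane 0.5346 depth 0.5192 x -0.012 0.117 offset from hinge 0.0029
stripe 77 plane 0.5281 depth 0.5257 x 0.026 0.201 offset from hinge 0.0029
frame 0.74 [ 0.637 -0.062]
module 0.63 [ 0.562 -0.062]
module 0.51 [ 0.368 -0.34 ]
housing 0.89 [ 0.701 -0.25 ]
housing 0.53 [ 0.484 -0.072]
tray 0.82 [ 0.571 -0.075]
```

Holding steady: the hood plane reads 0.537–0.539, the pointer about 0.535, and the parts haven't moved. Handing in.

```bash
python3 -c "
from h import *
job.job_done(); say('done')"
```

```text
the job is handed in; nothing more can be done
the job is handed in; nothing more can be done
```

I set the frame, the larger module and the smaller brass housing down in the tray in that order, each lowered until it touched the floor. Then I lifted the hood to the pointer by its knob and handed the job in at about 39 s, still holding it.

**Tray:** the picture taken after the third placing shows all three flat, the housing upright and the tray where it was. The last network check, with the hood up, found them in the same places.

**Hood angle:**

| Measure | Angle (rad) |
|---|---|
| Hood face, depth from both cameras | 0.537–0.539 |
| Pointer, averaged shots | mostly 0.535–0.54 |
| Hood, from the arm's own position | 0.555 |
| Blue stripe, side camera | 0.526–0.528 |

- **Pointer readings:** single readings scattered from 0.52 to 0.57, apart from a top-camera method I set aside as unreliable.
- **Disagreement:** the arm and camera figures differ by about 0.017 rad. I went with the cameras because they see hood and pointer alike, so the angle is good to about 0.01–0.02 rad.
- **Hold:** the grip stayed steady over a 1.2 s hold. The downward force at the gripper was about 11 N, above the roughly 7 N expected.

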